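Click the trimmer's paper guide in at the green size tab and lock it

TASK

Set the paper trimmer to the green size: with a fingertip, push the black paper guide along its rail until it clicks into the detent at the green tab, then press the red button on top of it fully down to lock it there. Only push and press, without pinching the guide or using heavy force, do not press the button before the guide has clicked in, and leave the glue stick, pen cup, stapler and note block alone.

Things in the scene. Friction and masses are not known exactly. Their poses are not given: they have to be found in the camera images.
- trimmer: Fixed paper trimmer: white board 300 x 420 x 18 mm (x, y, z), origin at the centre of its underside, z up. Its aluminium guide rail, 24 mm wide, runs along its y axis at x = -60, top at z = 30 mm, between grey end blocks (top z = 40, inner faces y = -193 and 193 mm). Parallel cutter rail at x = 120 mm, top z = 53, black cutter head on it at y = 120 to 180 mm, up to z = 73 mm.
- guide: Black paper guide; slides only along its y axis (parallel to the trimmer's y), friction about 1.5 N, cannot be lifted. Origin on the rail's top at the middle of the block, z up. Block: x -25 to 25, y -28 to 28, z 7 to 41 mm. An aluminium fence 12 mm wide reaches from it to x = 143 mm, z 3 to 27 mm. It starts between the two tabs, within 30 mm of the trimmer's middle.
- guide_line (a point): Front end of the white line on the guide's block, at its y = 0, x = -25, z = 41 mm. A sprung ball under the guide rides over a rib when the line is 11 to 5 mm short of a tab's middle (resistance rises to about 14 N), then drops in: resistance vanishes and from about 2 mm off the guide pulls itself onto the middle. About 8 N drives it out again; if pushed past, it can be pushed back in.
- green_tab: Green size tab, fixed across the rail, the wanted detent: plate 82 x 30 x 3 mm with a white centre line, reaching 70 mm from the rail's centre line towards -x; small ribs on it stand 6 mm above the rail top. Origin on the rail's top at the detent's middle, axes parallel to the trimmer's. Clicked in = guide origin on this origin. Either side, 75 to 115 mm from the trimmer's middle.
- orange_tab: Orange size tab, same shape and detent, at the other end of the rail: the wrong size. Origin as for the green tab.
- lock (a joint): Red lock button's travel: 0 = up, 0.007 m = fully down. It goes down against about 3 N of friction and stays where it is left.
- lock_top (a point): Centre of the top of the red lock button, a 24 mm cylinder on the middle of the guide's block; its top stands 10 mm above the block when up and 3 mm when down. Rides with the guide and the button.
- glue_stick: Loose upright yellow glue stick, 29 mm across, 90 mm tall, standing on the trimmer's board, origin at its foot. Leave alone.
- pen_cup: Loose green pen cup, 76 mm across, 100 mm tall, pens up to 155 mm, on the desk, origin at its foot. Leave alone.
- stapler: Loose blue and black stapler, 125 x 34 x 42 mm, on the desk, origin at the middle of its underside. Leave alone.
- note_block: Loose yellow note block 75 x 75 x 30 mm on the desk, origin at the middle of its underside. Leave alone.

How it is judged:
By the outcome, as a careful person would: the job done as asked, in the order asked, and still so for the second after the job is handed in, with the robot touching nothing.
It also fails if it takes over 48 s, if anything falls off the work surface, if the arm or the gripper's body presses on something with over 40 N, if the wrist force passes 120 N, or if a joint passes its speed limit or range.

ROBOT

A 6-joint arm with a two-finger parallel gripper is mounted at the origin on the work surface. World frame = base frame: x ahead of the robot, y to its left, z up, the work surface at z = 0. Lengths are in m, angles in degrees, forces in N, time in s.
With the tool pointing down it reaches from about 0.35 to 0.875 m from the base axis. Payload 4.2 kg.
Tool frame: the origin (TCP) lies on the centre line of the jaws, within the pads' length; the fingertips stand 19 mm ahead of it and the grasp point (between the pads) is the TCP; z points along the fingers, y is the line along which they close (so a half turn about z gives the same grasp; the last joint's range is limited). The gripper opens to 87 mm and grips with 3 to 60 N. Pads are 19 mm wide; open, the fingers measure 117 mm over their backs; the gripper's body (75 mm by 190 mm) begins 51 mm behind the grasp point.
Start: joints at [-51.36, 22.042, 0.453, 0, -68.411, -14.817], TCP at [0.252, -0.572, 0.211] pointing down, gripper open.
Joint ranges: [-179.83, 179.83], [-69.29, 118.12], [-61.27, 80.66], [-181.25, 117.63], [-171.15, -9.14], [-177.46, 177.46]. Speed limits (degrees/s): [159.86, 159.86, 180, 180, 180, 180].

INTERFACE

Orientations are given as a 3x3 rotation matrix whose columns are the frame's x, y, z axes.
In Python, from station import sense, capture, finish_job, search_frame, masks_of gives the robot as it stands.
- The arm moves only by the tool drive_tool, never from a script. Its argument "rows" is a list of rows, each a list of 7 numbers: the opening in per cent of the stroke, from 0 (shut) to 100 (fully open), then the shift along the world's x, y, z in mm, then the turn, a rotation vector about the world's x, y, z in rad. In form: [[fingers, dx, dy, dz, wx, wy, wz], ...]. A call has 1 to 5 rows; each row shifts and turns the commanded pose from where the row before left it; what a row does not reach is not made up. A row lasts 1/12 s, in which the tool goes at most 41.7 mm and 7.16 degrees, less where a joint would pass 70% of its speed; a pose out of reach is approached as far as the arm can. A call is refused whole if a number of a shift passes 41.7 or a number of a turn 0.125, either way. A call with a gripper value outside its range is refused whole. The fingers move at their own pace and stop on an object; the grip force is fixed at half the most. Time passes only in rows, so rows that do not move let the fingers close. It gives the time, the measured TCP pose, the force, the opening and the grip force at its end, in the units of the state.
- sense(): the state, without advancing time (a new reading comes with each control period).
- capture(name): name is "side" or "top"; returns a dict with "frame" (420x560x3 uint8, red, green, blue), "z_map" (420x560 float32, m along the optical axis (not along the pixel's ray), 0 where there is no reading), "fx", "fy", "cx", "cy" (pixels), "R" (3x3) and "t" (3): a world point X has camera coordinates R X + t. Camera axes: x right, y down, z forward; pixel columns grow to the right and rows downward; lengths in m; the calibration is good to about 2 mm. A picture is of the moment at which its call begins.
- finish_job(): hands the job in; it is judged then, once.
Trained networks look in a picture, given as the dict that the camera call returned (one of the last four; its "shot" number tells which), for a name from the list of things; names that differ only in an ending like _2 or _b are one class to them, and where a whole thing is asked for, a point or a joint stands for the part that bears it (a point fixed in the world has none). Each returns a list of dicts, best first, with "p" (0 to 1); they miss things now and then, are a little off and sometimes report something else, mostly with a low value. They report only what shows in the picture. A call takes as long as a camera call.
- search_frame(label, picture): "xy" ([column, row] in pixels, amid what is visible of it).
- masks_of(label, picture): "region" (420x560 bool, what is visible of it) and "xy" ([column, row] in pixels, amid what is visible of it).
The state is a dict: "time_s": time; "joints": joint angles; "joint_velocities": joint speeds; "effort": joint torques, N m; "tcp_pos": TCP position; "ee_rot": TCP orientation; "wrist_force": force on the tool from outside, world axes, zero at the start; "moment": the same for the moment, N m; "gripper_width": opening from 0.0 (shut) to 1.0 (fully open); "gripper_force": force on a finger pad.
Only numpy, scipy, OpenCV 4.12 (cv2) and the standard library are available. Lean on these libraries where they do the work, as an engineer would, in place of code of your own. Each camera call takes 0.05 s, during which the arm holds its last target. There are 200 camera calls.

## Working session

There is one attempt and no reset: what is moved stays moved. The work goes in short steps, Python scripts to look and compute and a tool call to move; the robot and the scene stay as the last step left them, time stands still between calls to the robot, and variables do not carry over. Pictures are saved under pics/ and viewed, at most 10 in all, crops included, and the job is handed in when it is done.

Besides the shell and the picture viewer there is one more tool, called after "Emit:" in YAML: its name, and indented under it one key for each argument. drive_tool: Moves the arm, as the interface text tells. Its arguments: {"type":"object","properties":{"rows":{"type":"array"}},"required":["rows"]}

```bash
mkdir -p pics; cat > h.py <<'E'
import numpy as np, cv2
from station import *
def unproj(c,u,v,z):
    p=np.array([(u-c["cx"])/c["fx"]*z,(v-c["cy"])/c["fy"]*z,z]); return c["R"].T@(p-c["t"])
def cloud(c,m):
    v,u=np.nonzero(m&(c["z_map"]>0)); z=c["z_map"][v,u]
    P=np.stack([(u-c["cx"])/c["fx"]*z,(v-c["cy"])/c["fy"]*z,z],1); return (P-c["t"])@c["R"]
E
python3 - <<'E'
from h import *
ims=[]
for n in("top","side"):
    c=capture(n); cv2.imwrite(f"pics/{n}0.png",c["frame"][:,:,::-1])
    for l in("trimmer","guide","guide_line","green_tab","orange_tab","lock_top","glue_stick","pen_cup","stapler","note_block"):
        for r in masks_of(l,c)[:1]:
            P=cloud(c,r["region"]); 
            print(n,l,round(r["p"],2),np.round(r["xy"]),len(P),np.round(np.median(P,0),4) if len(P) else'', np.round(np.percentile(P,[2,98],axis=0),3).tolist() if len(P) else '')
print(sense())
E
```

```text
top trimmer 0.82 [289. 200.] 13205 [ 0.5641 -0.0212  0.0192] [[0.418, -0.22, 0.011], [0.706, 0.181, 0.071]]
top guide 0.85 [278. 213.] 537 [0.5141 0.0104 0.0682] [[0.478, -0.018, 0.015], [0.633, 0.034, 0.082]]
top guide_line 0.85 [277. 215.] 399 [0.5072 0.0104 0.0704] [[0.478, -0.015, 0.052], [0.628, 0.033, 0.084]]
top green_tab 0.82 [321. 230.] 312 [ 0.4811 -0.126   0.0322] [[0.441, -0.141, 0.016], [0.519, -0.109, 0.04]]
top orange_tab 0.72 [255. 229.] 266 [0.4719 0.0785 0.0336] [[0.432, 0.066, 0.026], [0.51, 0.093, 0.041]]
top lock_top 0.49 [279. 216.] 41 [0.5028 0.0078 0.0794] [[0.494, -0.001, 0.075], [0.512, 0.016, 0.085]]
top pen_cup 0.7 [136. 200.] 771 [0.5427 0.4286 0.058 ] [[0.507, 0.389, 0.0], [0.577, 0.461, 0.143]]
top stapler 0.68 [424. 230.] 596 [ 0.4868 -0.4202  0.0393] [[0.429, -0.441, 0.004], [0.549, -0.408, 0.047]]
top note_block 0.87 [152. 245.] 686 [0.4181 0.3727 0.03  ] [[0.384, 0.337, 0.006], [0.453, 0.411, 0.036]]
side trimmer 0.6 [270. 229.] 14692 [0.5637 0.0232 0.0183] [[0.42, -0.216, 0.012], [0.698, 0.191, 0.071]]
side guide_line 0.78 [282. 219.] 930 [0.5223 0
[... 820 characters left out ...]
079e+01, -1.48145563e+01]), 'joint_velocities': array([ 0.06939987,  0.0065327 , -0.01895975, -0.04453079,  0.00132652,
       -0.02081613]), 'effort': array([-4.19416219e-04, -3.90479457e+01,  1.87622273e+01,  4.22448590e+00,
        1.54230947e-02, -7.76750142e-06]), 'tcp_pos': array([ 0.25244647, -0.57169346,  0.21083963]), 'ee_rot': array([[-9.14784723e-01, -4.03941716e-01, -2.35065158e-05],
       [-4.03941716e-01,  9.14784721e-01,  5.49151125e-05],
       [-6.79103259e-07,  5.97307683e-05, -9.99999998e-01]]), 'wrist_force': array([ 0.23093094, -0.13404095, -0.55476268]), 'moment': array([ 0.02800943, -0.02261906, -0.04735919]), 'gripper_force': 0.0, 'gripper_width': 1.0067929787354049}
```

```bash
ls pics
```

```text
side0.png
top0.png
```

View pics/top0.png

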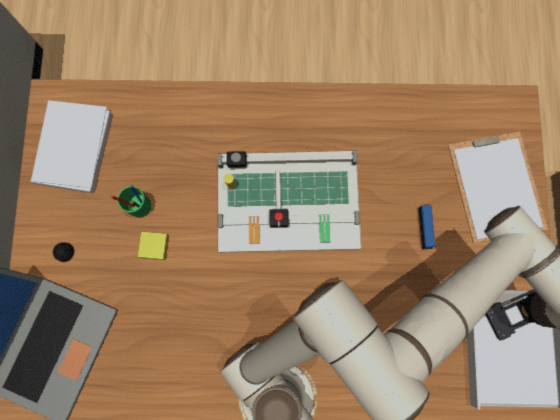

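View pics/side0.png

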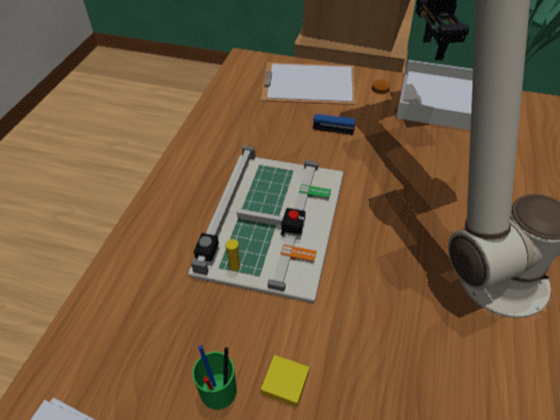

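```bash
python3 - <<'E'
from h import *
for n in("top","side"):
    c=capture(n)
    P=cloud(c,masks_of("trimmer",c)[0]["region"]); P=P[(P[:,2]>.013)&(P[:,2]<.023)]
    print(n,cv2.minAreaRect((P[:,:2]*1000).astype(np.float32)))
    for l in("green_tab","orange_tab","guide"):
        for r in masks_of(l,c)[:1]:
            P=cloud(c,r["region"])
            if l=="guide": 
                P=P[(P[:,2]>.066)&(P[:,2]<.076)]
            else: P=P[P[:,2]>.026]
            print(l,cv2.minAreaRect((P[:,:2]*1000).astype(np.float32)),P.mean(0).round(4))
    z=c["z_map"]; P=cloud(c,z>0)
    h=P[(np.abs(P[:,0]-.505)<.04)&(np.abs(P[:,1]-.012)<.045)&(P[:,2]>.066)&(P[:,2]<.076)]
    print("blocktop",len(h),h.mean(0).round(4),cv2.minAreaRect((h[:,:2]*1000).astype(np.float32)))
E
```

```text
top ((564.0143432617188, -19.696975708007812), (300.5799255371094, 417.3210144042969), 2.3269100189208984)
green_tab ((480.4093017578125, -124.75221252441406), (32.92862319946289, 80.7537612915039), 89.9951171875) [ 0.4813 -0.1261  0.0334]
orange_tab ((470.8613586425781, 78.05015563964844), (80.77832794189453, 29.492464065551758), 1.238572597503662) [0.471  0.0791 0.0335]
guide ((500.9016418457031, 7.856565475463867), (50.61181640625, 51.6446647644043), 1.203773021697998) [0.5016 0.0083 0.0709]
blocktop 240 [0.5015 0.0078 0.0709] ((500.9002685546875, 7.856779098510742), (50.60905838012695, 51.654354095458984), 1.2173835039138794)
side ((565.953857421875, -18.777633666992188), (299.4701843261719, 424.0301818847656), 2.2865021228790283)
green_tab ((481.3392333984375, -128.1588134765625), (81.84212493896484, 37.33403778076172), 0.8279272317886353) [ 0.481  -0.1254  0.0324]
orange_tab ((472.25360107421875, 79.6921157836914), (34.601295471191406, 80.69031524658203), 86.61223602294922) [0.4733 0.0799 0.0325]
guide ((504.8497314453125, 7.7294769287109375), (50.239585876464844, 58.033424377441406), 1.8894264698028564) [0.5033 0.012  0.0699]
blocktop 310 [0.5035 0.0118 0.0699] ((504.8497314453125, 7.7294769287109375), (50.239585876464844, 58.033424377441406), 1.8894264698028564)
```

The top view shows the guide block at about (279,217), with the green tab to its right at (324,229) and the orange tab to its left at (254,230). The glue stick is at (229,181). The side view agrees with this. So I push towards -y for about 132 mm, with closed fingers on the block's +y face.

Emit:
drive_tool:
  rows:
    - [0, 12.4, 32.4, 0, 0, 0, -0.075]
    - [0, 12.4, 32.4, 0, 0, 0, -0.075]
    - [0, 12.4, 32.4, 0, 0, 0, -0.075]
    - [0, 12.4, 32.4, 0, 0, 0, -0.075]
    - [0, 12.4, 32.4, 0, 0, 0, -0.075]

```text
time_s: 2.02
tcp_pos: [0.3147, -0.4083, 0.2109]
ee_rot: [[-0.999, -0.037, 0.0], [-0.037, 0.999, -0.0], [-0.0, -0.0, -1.0]]
wrist_force: [0.6, -0.9, 0.7]
gripper_width: 0.711
gripper_force: 0.0
```

Emit:
drive_tool:
  rows:
    - [0, 12.4, 32.4, 0, 0, 0, 0]
    - [0, 12.4, 32.4, 0, 0, 0, 0]
    - [0, 12.4, 32.4, 0, 0, 0, 0]
    - [0, 12.4, 32.4, 0, 0, 0, 0]
    - [0, 12.4, 32.4, 0, 0, 0, 0]

```text
time_s: 2.43
tcp_pos: [0.3768, -0.2462, 0.2112]
ee_rot: [[-0.999, -0.041, 0.001], [-0.041, 0.999, -0.0], [-0.001, -0.0, -1.0]]
wrist_force: [2.3, -0.2, 0.8]
gripper_width: 0.329
gripper_force: 0.0
```

Emit:
drive_tool:
  rows:
    - [0, 12.4, 32.4, 0, 0, 0, 0]
    - [0, 12.4, 32.4, 0, 0, 0, 0]
    - [0, 12.4, 32.4, 0, 0, 0, 0]
    - [0, 12.4, 32.4, 0, 0, 0, 0]
    - [0, 12.4, 32.4, 0, 0, 0, 0]

```text
time_s: 2.85
tcp_pos: [0.4388, -0.084, 0.2113]
ee_rot: [[-0.999, -0.041, 0.001], [-0.041, 0.999, 0.0], [-0.001, 0.0, -1.0]]
wrist_force: [-0.5, 0.1, 1.2]
gripper_width: 0.022
gripper_force: 0.0
```

Emit:
drive_tool:
  rows:
    - [0, 12.4, 32.4, 0, 0, 0, 0]
    - [0, 12.4, 32.4, 0, 0, 0, 0]
    - [0, 12.4, 32.4, 0, 0, 0, 0]
    - [0, 12.4, 32.4, 0, 0, 0, 0]
    - [0, 0, 0, 0, 0, 0, 0]

```text
time_s: 3.27
tcp_pos: [0.4905, 0.0483, 0.211]
ee_rot: [[-0.999, -0.046, 0.002], [-0.046, 0.999, 0.001], [-0.002, 0.001, -1.0]]
wrist_force: [0.6, -0.5, 0.2]
gripper_width: 0.002
gripper_force: 0.0
```

Emit:
drive_tool:
  rows:
    - [0, 9, 27, 0, 0, 0, 0]
    - [0, 0, 0, -36, 0, 0, 0]
    - [0, 0, 0, -36, 0, 0, 0]
    - [0, 0, 0, -20, 0, 0, 0]
    - [0, 0, 0, 0, 0, 0, 0]

```text
time_s: 3.68
tcp_pos: [0.4936, 0.0696, 0.1145]
ee_rot: [[-0.999, -0.04, -0.01], [-0.04, 0.999, -0.003], [0.01, -0.003, -1.0]]
wrist_force: [-0.7, -0.0, 0.2]
gripper_width: 0.005
gripper_force: 0.0
```

```bash
python3 - <<'E'
from h import *
print(sense()["tcp_pos"],sense()["wrist_force"])
c=capture("side"); cv2.imwrite("pics/s1.png",cv2.resize(c["frame"][130:310,190:400,::-1],None,fx=3,fy=3))
c=capture("top"); cv2.imwrite("pics/t1.png",cv2.resize(c["frame"][130:270,200:380,::-1],None,fx=4,fy=4))
E
```

```text
[0.49360993 0.06962539 0.11447234] [-0.69176526 -0.01330207  0.17144606]
```

View pics/s1.png

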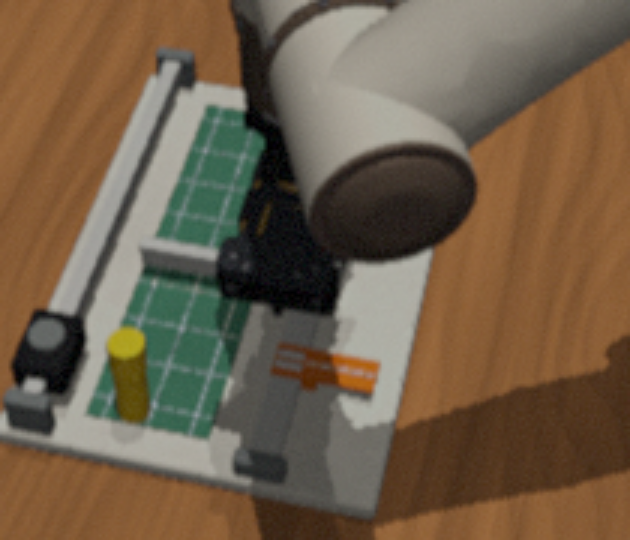

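The view shows the gripper over the guide, well clear of the glue stick at (128,375) in the crop, with the fingers hidden behind the hand. I'll lower it behind the block.

Emit:
drive_tool:
  rows:
    - [0, 6, 4, -15, 0, 0, 0]
    - [0, 0, 0, -15, 0, 0, 0]
    - [0, 0, 0, -15, 0, 0, 0]
    - [0, 0, 0, 0, 0, 0, 0]
    - [0, 0, 0, 0, 0, 0, 0]

```text
time_s: 4.2
tcp_pos: [0.5041, 0.0751, 0.0754]
ee_rot: [[-0.999, -0.041, 0.002], [-0.041, 0.999, 0.0], [-0.002, 0.0, -1.0]]
wrist_force: [-0.5, 0.4, 0.5]
gripper_width: 0.002
gripper_force: 0.0
```

Emit:
drive_tool:
  rows:
    - [0, 0, -5, 0, 0, 0, 0]
    - [0, 0, -5, 0, 0, 0, 0]
    - [0, 0, -5, 0, 0, 0, 0]
    - [0, 0, -5, 0, 0, 0, 0]
    - [0, 0, -5, 0, 0, 0, 0]

```text
time_s: 4.62
tcp_pos: [0.5033, 0.0492, 0.0744]
ee_rot: [[-0.999, -0.041, 0.001], [-0.041, 0.999, 0.0], [-0.001, 0.0, -1.0]]
wrist_force: [0.3, -0.5, -0.3]
gripper_width: 0.003
gripper_force: 0.0
```

Emit:
drive_tool:
  rows:
    - [0, 0, -3, -4, 0, 0, 0]
    - [0, 0, -4, 0, 0, 0, 0]
    - [0, 0, -4, 0, 0, 0, 0]
    - [0, 0, -4, 0, 0, 0, 0]

```text
time_s: 4.95
tcp_pos: [0.503, 0.0344, 0.0697]
ee_rot: [[-0.999, -0.041, -0.0], [-0.041, 0.999, -0.0], [0.0, -0.0, -1.0]]
wrist_force: [0.1, -0.1, 0.4]
gripper_width: 0.005
gripper_force: 0.0
```

Emit:
drive_tool:
  rows:
    - [0, 0, -5, 0, 0, 0, 0]
    - [0, 0.2, -5, 0, 0, 0, 0]
    - [0, 0.2, -5, 0, 0, 0, 0]
    - [0, 0.2, -5, 0, 0, 0, 0]

```text
time_s: 5.28
tcp_pos: [0.5037, 0.0144, 0.0698]
ee_rot: [[-0.999, -0.041, -0.0], [-0.041, 0.999, 0.0], [0.0, 0.0, -1.0]]
wrist_force: [-0.3, -0.8, 0.4]
gripper_width: 0.007
gripper_force: 0.0
```

```bash
python3 - <<'E'
from h import *
a=[]
for n in("side","top"):
    c=capture(n); a.append(cv2.resize(c["frame"][150:260,220:350,::-1],None,fx=3,fy=3))
    for l in("guide","lock_top"):
        for r in masks_of(l,c)[:1]:
            P=cloud(c,r["region"]); print(n,l,r["p"],len(P),np.median(P,0).round(3),np.percentile(P,[2,98],axis=0).round(3).tolist())
    P=cloud(c,c["z_map"]>0); f=P[(P[:,0]>.56)&(P[:,0]<.64)&(abs(P[:,1])<.1)&(P[:,2]>.045)&(P[:,2]<.065)]
    print("fence",len(f),f.mean(0).round(4) if len(f) else "")
cv2.imwrite("pics/a2.png",np.hstack(a)); print(sense()["wrist_force"])
E
```

```text
side guide 0.84 581 [0.58  0.017 0.05 ] [[0.479, -0.026, 0.016], [0.646, 0.063, 0.105]]
side lock_top 0.17 440 [0.582 0.017 0.053] [[0.48, -0.009, 0.037], [0.643, 0.037, 0.07]]
fence 174 [0.606  0.0139 0.0537]
top guide 0.56 20 [0.479 0.019 0.068] [[0.47, 0.011, 0.054], [0.485, 0.028, 0.129]]
fence 0 
[0.26195528 0.27465022 0.11384409]
```

View pics/a2.png

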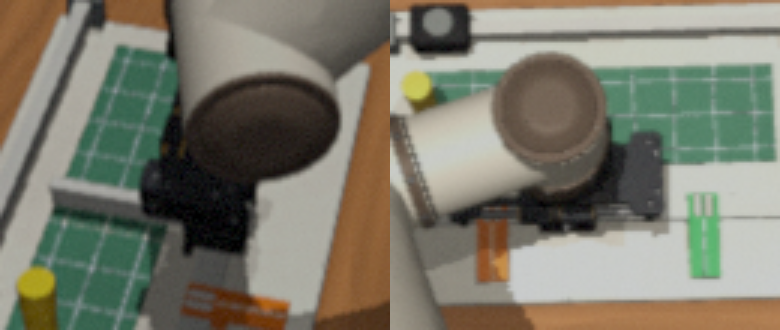

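```bash
python3 - <<'E'
from h import *
for n in("side","top"):
    c=capture(n); P=cloud(c,c["z_map"]>0)
    for z in np.arange(.04,.2,.01):
        f=P[(P[:,0]>.44)&(P[:,0]<.56)&(P[:,1]>-.12)&(P[:,1]<.14)&(P[:,2]>z)&(P[:,2]<z+.01)]
        if len(f)>4: print(n,round(z,2),len(f),np.percentile(f,[3,97],axis=0)[:,:2].round(3).tolist())
s=sense(); print(s["tcp_pos"],s["joints"],s["effort"])
for x in(.57,.59,.61,.63):
    c=capture("side"); P=cloud(c,c["z_map"]>0); f=P[(abs(P[:,0]-x)<.01)&(abs(P[:,1])<.1)&(P[:,2]>.052)&(P[:,2]<.062)]; print(x,len(f),np.percentile(f[:,1],[5,50,95]).round(4) if len(f) else '')
E
```

```text
side 0.04 61 [[0.479, -0.006], [0.53, 0.036]]
side 0.05 66 [[0.479, -0.007], [0.527, 0.037]]
side 0.06 57 [[0.479, -0.016], [0.523, 0.036]]
side 0.07 12 [[0.48, -0.011], [0.485, 0.016]]
side 0.15 90 [[0.467, 0.051], [0.538, 0.105]]
side 0.16 99 [[0.467, 0.015], [0.54, 0.105]]
side 0.17 121 [[0.466, 0.0], [0.543, 0.111]]
side 0.18 104 [[0.465, 0.055], [0.538, 0.113]]
side 0.19 410 [[0.468, 0.054], [0.537, 0.112]]
top 0.04 11 [[0.458, 0.013], [0.494, 0.087]]
top 0.05 12 [[0.478, -0.017], [0.48, 0.028]]
top 0.06 27 [[0.477, -0.018], [0.488, 0.029]]
top 0.07 12 [[0.478, -0.013], [0.486, 0.029]]
top 0.15 8 [[0.466, -0.065], [0.471, 0.024]]
top 0.16 87 [[0.465, -0.051], [0.48, 0.082]]
top 0.17 128 [[0.466, -0.066], [0.479, 0.081]]
top 0.18 75 [[0.463, -0.078], [0.538, 0.103]]
top 0.19 442 [[0.467, -0.075], [0.539, 0.094]]
[0.50371406 0.01505751 0.06985278] [ 2.01998688e+01  1.93481282e+01 -2.70765412e+01 -2.35662465e-04
 -4.35704754e+01 -1.07847085e+02] [-5.33789245e-02 -3.17193925e+01  1.38081327e+01  3.08228932e+00
 -8.48702271e-02 -5.58136321e-05]
0.57 13 [0.005  0.0134 0.0163]
0.59 35 [0.0059 0.0125 0.018 ]
0.61 39 [0.0051 0.0133 0.0186]
0.63 35 [0.0072 0.0143 0.0186]
```

The reported TCP is 0.070 m high and level with the guide in y. But the block's +y face at y = 0.036 is still fully visible and there is no force, so the guide hasn't moved and the fingertips seem to be higher than stated. The hand hides the fingers, so I'll back off upward and turn it 90° to see them.

Emit:
drive_tool:
  rows:
    - [0, 0, 0, 20, 0, 0, 0]
    - [0, 0, 0, 20, 0, 0, 0]
    - [0, 0, 20, 0, 0, 0, 0.12]
    - [0, 0, 20, 0, 0, 0, 0.12]
    - [0, 0, 20, 0, 0, 0, 0.12]

```text
time_s: 6.3
tcp_pos: [0.5038, 0.0755, 0.1104]
ee_rot: [[-0.919, -0.395, 0.001], [-0.395, 0.919, 0.001], [-0.001, 0.0, -1.0]]
wrist_force: [1.1, -1.1, -0.2]
gripper_width: 0.005
gripper_force: 0.0
```

Emit:
drive_tool:
  rows:
    - [0, 0, 0, 0, 0, 0, 0.12]
    - [0, 0, 0, 0, 0, 0, 0.12]
    - [0, 0, 0, 0, 0, 0, 0.12]
    - [0, 0, 0, 0, 0, 0, 0.12]
    - [0, 0, 0, 0, 0, 0, 0.12]

```text
time_s: 6.72
tcp_pos: [0.5036, 0.075, 0.1098]
ee_rot: [[-0.534, -0.845, -0.0], [-0.845, 0.534, -0.0], [0.0, 0.0, -1.0]]
wrist_force: [-0.9, -0.3, 0.0]
gripper_width: 0.011
gripper_force: 0.0
```

Emit:
drive_tool:
  rows:
    - [0, 0, 0, 0, 0, 0, 0.12]
    - [0, 0, 0, 0, 0, 0, 0.12]
    - [0, 0, 0, 0, 0, 0, 0.12]
    - [0, 0, 0, 0, 0, 0, 0.12]
    - [0, 0, 0, 0, 0, 0, 0.12]

```text
time_s: 7.13
tcp_pos: [0.5036, 0.0749, 0.1098]
ee_rot: [[0.036, -0.999, -0.0], [-0.999, -0.036, -0.0], [0.0, 0.0, -1.0]]
wrist_force: [0.4, 0.0, 0.2]
gripper_width: 0.003
gripper_force: 0.0
```

```bash
python3 - <<'E'
from h import *
s=sense(); print(s["tcp_pos"],s["ee_rot"][:,1].round(3))
c=capture("side"); cv2.imwrite("pics/s3.png",cv2.resize(c["frame"][130:290,200:400,::-1],None,fx=3.5,fy=3.5))
print("cam",-c["R"].T@c["t"])
x=c["R"]@(s["tcp_pos"]-[0,0,.019])+c["t"]; u,v=c["fx"]*x[0]/x[2]+c["cx"],c["fy"]*x[1]/x[2]+c["cy"]; print("tip px crop",(u-200)*3.5,(v-130)*3.5)
P=cloud(c,c["z_map"]>0)
for z in np.arange(.07,.24,.01):
    f=P[(P[:,0]>.44)&(P[:,0]<.56)&(P[:,1]>-.0)&(P[:,1]<.14)&(P[:,2]>z)&(P[:,2]<z+.01)]
    if len(f)>2: print(round(z,2),len(f),np.percentile(f,[3,97],axis=0)[:,:2].round(3).tolist())
E
```

```text
[0.50360632 0.07494775 0.10982619] [-0.999 -0.036  0.   ]
cam [0.32929902 0.72700628 0.93593274]
tip px crop 301.74878540961504 359.4659765075239
0.07 59 [[0.482, 0.014], [0.507, 0.032]]
0.12 26 [[0.496, 0.07], [0.512, 0.088]]
0.13 27 [[0.496, 0.07], [0.512, 0.089]]
0.14 25 [[0.496, 0.084], [0.515, 0.088]]
0.15 31 [[0.494, 0.084], [0.515, 0.088]]
0.16 23 [[0.494, 0.077], [0.516, 0.088]]
0.17 11 [[0.508, 0.068], [0.514, 0.088]]
0.18 4 [[0.51, 0.076], [0.511, 0.079]]
0.19 37 [[0.482, 0.089], [0.536, 0.116]]
0.2 118 [[0.489, 0.099], [0.558, 0.116]]
0.21 147 [[0.494, 0.099], [0.536, 0.116]]
0.22 66 [[0.501, 0.1], [0.557, 0.104]]
0.23 116 [[0.504, 0.098], [0.559, 0.104]]
```

View pics/s3.png

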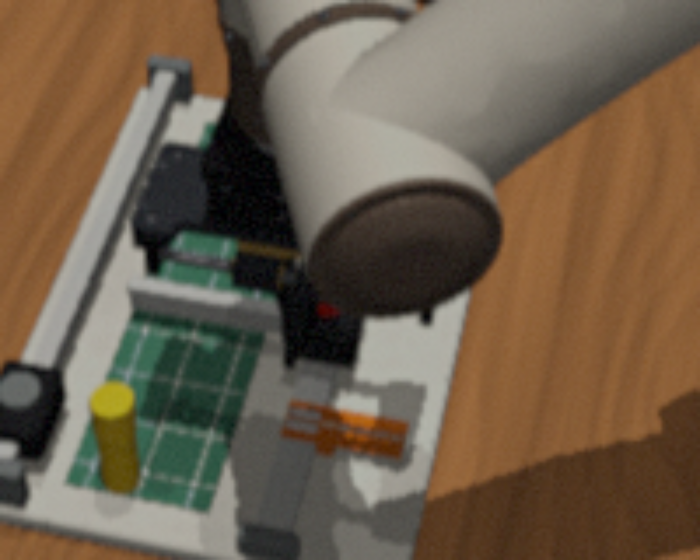

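```bash
python3 - <<'E'
from h import *
c=capture("side")
for z in(.08,.09,.1,.11,.12,.13):
    x=c["R"]@np.array([.504,.086,z])+c["t"]; print(z,(c["fx"]*x[0]/x[2]+c["cx"]).round(1),(c["fy"]*x[1]/x[2]+c["cy"]).round(1))
for v in range(205,244,2):
    print(v,[(c["frame"][v,u].tolist(),unproj(c,u,v,c["z_map"][v,u]).round(3).tolist() if c["z_map"][v,u]>0 else None) for u in(282,285)])
E
```

```text
0.08 284.7 239.3
0.09 284.7 236.6
0.1 284.8 233.8
0.11 284.8 231.0
0.12 284.8 228.2
0.13 284.8 225.3
205 [([0, 8, 0], [0.51, 0.088, 0.197]), ([66, 67, 62], [0.5, 0.1, 0.213])]
207 [([26, 25, 28], [0.506, 0.102, 0.207]), ([19, 23, 16], [0.498, 0.109, 0.217])]
209 [([42, 46, 46], [0.504, 0.107, 0.207]), ([21, 26, 24], [0.497, 0.112, 0.214])]
211 [([12, 13, 10], [0.51, 0.088, 0.178]), ([18, 17, 21], [0.496, 0.113, 0.21])]
213 [([13, 12, 15], [0.51, 0.086, 0.169]), ([17, 17, 21], [0.497, 0.112, 0.202])]
215 [([3, 3, 16], [0.51, 0.088, 0.165]), ([10, 10, 17], [0.496, 0.113, 0.197])]
217 [([17, 13, 14], [0.511, 0.085, 0.155]), ([20, 10, 16], [0.504, 0.086, 0.158])]
219 [([13, 10, 18], [0.511, 0.084, 0.147]), ([12, 13, 17], [0.504, 0.084, 0.149])]
221 [([0, 0, 3], [0.511, 0.085, 0.142]), ([0, 2, 0], [0.504, 0.085, 0.143])]
223 [([8, 0, 6], [0.511, 0.086, 0.135]), ([29, 28, 24], [0.504, 0.086, 0.138])]
225 [([3, 5, 4], [0.51, 0.086, 0.129]), ([17, 19, 24], [0.503, 0.088, 0.134])]
227 [([8, 8, 6], [0.51, 0.086, 0.123]), ([14, 11, 15], [0.504, 0.085, 0.123])]
229 [([1, 1, 1], [0.524, 0.037, 0.052]), ([6, 0, 9], [0.518, 0.032, 0.048])]
231 [([11, 7, 8], [0.525, 0.035, 0.042]), ([22, 22, 23], [0.517, 0.035, 0.044])]
233 [([11, 9, 11], [0.525, 0.035, 0.034]), ([78, 77, 72], [0.521, 0.021, 0.019])]
235 [([59, 56, 52], [0.524, 0.037, 0.029]), ([82, 81, 76], [0.52, 0.027, 0.018])]
237 [([84, 82, 78], [0.525, 0.035, 0.018]), ([88, 90, 86], [0.516, 0.04, 0.028])]
239 [([85, 84, 78], [0.524, 0.039, 0.015]), ([100, 100, 97], [0.514, 0.049, 0.031])]
241 [([110, 108, 100], [0.521, 0.047, 0.019]), ([102, 101, 100], [0.512, 0.053, 0.029])]
243 [([111, 108, 99], [0.521, 0.05, 0.015]), ([104, 99, 94], [0.511, 0.059, 0.03])]
```

The depth image shows the fingertips at z ≈ 0.12 while the TCP reads 0.110. So the tips are really about 10 mm above the reported TCP, not 19 mm below it. The x and y values agree. I'll go down in stages with that correction, and also check that the button is still up.

Emit:
drive_tool:
  rows:
    - [0, 0, 0, -20, 0, 0, 0]
    - [0, 0, 0, -20, 0, 0, 0]
    - [0, 0, 0, -15, 0, 0, 0]
    - [0, 0, 0, 0, 0, 0, 0]
    - [0, 0, 0, 0, 0, 0, 0]

```text
time_s: 7.65
tcp_pos: [0.5034, 0.0747, 0.0545]
ee_rot: [[0.028, -1.0, -0.002], [-1.0, -0.028, -0.001], [0.001, 0.002, -1.0]]
wrist_force: [-0.4, 0.6, 0.1]
gripper_width: 0.004
gripper_force: 0.0
```

```bash
cat > look.py <<'E'
from h import *
s=sense(); T=s["tcp_pos"]; print("t",s["time_s"],T.round(4),s["wrist_force"].round(1))
for n in("side","top"):
    c=capture(n); P=cloud(c,np.ones(c["z_map"].shape,bool)&(c["z_map"]>0)); C=c["frame"][c["z_map"]>0].astype(int)
    red=(C[:,0]>C[:,1]+50)&(C[:,0]>C[:,2]+50)&(abs(P[:,0]-.505)<.03)&(P[:,2]>.06)&(P[:,2]<.1)
    if red.sum(): print(n,"red",red.sum(),np.median(P[red],0).round(4),P[red][:,2].max().round(4))
    f=P[(abs(P[:,0]-T[0])<.012)&(P[:,1]>T[1]+.004)&(P[:,1]<T[1]+.02)&(P[:,2]>.038)&(P[:,2]<.18)]
    if len(f): print(n,"finger lowest",np.sort(f[:,2])[:6].round(3),"y",np.percentile(f[:,1],[5,50,95]).round(4))
    f=P[(abs(P[:,0]-.61)<.03)&(P[:,1]<.1)&(P[:,1]>-.18)&(P[:,2]>.05)&(P[:,2]<.06)]
    if len(f): print(n,"fence y at x=.61",len(f),np.percentile(f[:,1],[10,50,90]).round(4))
    b=P[(abs(P[:,0]-.505)<.03)&(P[:,1]<.08)&(P[:,1]>-.18)&(P[:,2]>.066)&(P[:,2]<.0745)]
    if len(b)>20: print(n,"blocktop",len(b),np.percentile(b,[1,50,99],axis=0)[:,:2].round(4).tolist())
E
python3 look.py
```

```text
t 7.65 [0.5034 0.0747 0.0545] [-0.4  0.6  0.1]
side finger lowest [0.065 0.065 0.066 0.067 0.067 0.068] y [0.0839 0.0864 0.0882]
side fence y at x=.61 32 [0.0133 0.0162 0.0173]
top red 63 [0.5032 0.0076 0.0796] 0.0914
top fence y at x=.61 61 [0.0069 0.0103 0.016 ]
top blocktop 223 [[0.4786, -0.018], [0.4995, 0.0083], [0.526, 0.034]]
```

Emit:
drive_tool:
  rows:
    - [0, 0, 0, -14, 0, 0, 0]
    - [0, 0, -6, 0, 0, 0, 0]
    - [0, 0, -6, 0, 0, 0, 0]
    - [0, 0, -6, 0, 0, 0, 0]
    - [0, 0, -6, 0, 0, 0, 0]

```text
time_s: 8.17
tcp_pos: [0.5042, 0.0503, 0.0417]
ee_rot: [[0.03, -1.0, 0.001], [-1.0, -0.03, 0.0], [-0.0, -0.001, -1.0]]
wrist_force: [-0.4, -1.4, 0.2]
gripper_width: 0.004
gripper_force: 0.0
```

Emit:
drive_tool:
  rows:
    - [0, 0.3, -8, 0, 0, 0, 0]
    - [0, 0.3, -8, 0, 0, 0, 0]
    - [0, 0.3, -8, 0, 0, 0, 0]

```text
time_s: 8.42
tcp_pos: [0.5051, 0.0263, 0.0414]
ee_rot: [[0.03, -1.0, 0.001], [-1.0, -0.03, 0.001], [-0.001, -0.001, -1.0]]
wrist_force: [0.4, 1.7, 1.7]
gripper_width: 0.004
gripper_force: 0.8
```

```bash
python3 look.py
```

```text
t 8.4167 [0.5051 0.0263 0.0414] [0.4 1.7 1.7]
side finger lowest [0.052 0.052 0.053 0.054 0.055 0.055] y [0.0348 0.0372 0.0406]
side fence y at x=.61 51 [-0.0071 -0.0025  0.0002]
top red 35 [ 0.5032 -0.0176  0.0789] 0.0836
top fence y at x=.61 24 [-0.0134 -0.0087 -0.0014]
top blocktop 112 [[0.4787, -0.0379], [0.5024, -0.0265], [0.5287, 0.0105]]
```

Emit:
drive_tool:
  rows:
    - [0, 0.3, -8, 0, 0, 0, 0]
    - [0, 0.3, -8, 0, 0, 0, 0]
    - [0, 0.3, -8, 0, 0, 0, 0]
    - [0, 0.3, -8, 0, 0, 0, 0]
    - [0, 0.3, -8, 0, 0, 0, 0]

```text
time_s: 8.93
tcp_pos: [0.5062, -0.0139, 0.0409]
ee_rot: [[0.03, -1.0, 0.0], [-1.0, -0.03, 0.0], [-0.0, -0.0, -1.0]]
wrist_force: [0.2, 3.2, 1.3]
gripper_width: 0.006
gripper_force: 0.8
```

Emit:
drive_tool:
  rows:
    - [0, 0.3, -8, 0, 0, 0, 0]
    - [0, 0.3, -8, 0, 0, 0, 0]
    - [0, 0.3, -8, 0, 0, 0, 0]
    - [0, 0.3, -8, 0, 0, 0, 0]
    - [0, 0, 0, 0, 0, 0, 0]

```text
time_s: 9.35
tcp_pos: [0.507, -0.0466, 0.0407]
ee_rot: [[0.028, -1.0, -0.001], [-1.0, -0.028, -0.0], [0.0, 0.001, -1.0]]
wrist_force: [1.0, 0.1, 0.1]
gripper_width: 0.004
gripper_force: 0.0
```

```bash
python3 look.py; python3 - <<'E'
from h import *
c=capture("top")
for l in("green_tab","orange_tab"):
    for r in masks_of(l,c)[:1]:
        P=cloud(c,r["region"]);P=P[P[:,2]>.026]; P=P[P[:,0]<.47]; print(l,r["p"],np.percentile(P,[3,50,97],axis=0)[:,:2].round(4).tolist(),P.mean(0))
E
```

```text
t 9.35 [ 0.507  -0.0466  0.0407] [1.  0.1 0.1]
side finger lowest [0.05  0.05  0.052 0.052 0.053 0.054] y [-0.0389 -0.0353 -0.033 ]
side fence y at x=.61 66 [-0.0816 -0.0772 -0.074 ]
side blocktop 36 [[0.4835, -0.0666], [0.5012, -0.0375], [0.5254, -0.0328]]
top red 27 [ 0.5077 -0.0891  0.0797] 0.0867
top blocktop 108 [[0.4804, -0.1122], [0.5009, -0.1005], [0.5304, -0.061]]
green_tab 0.79 [[0.44, -0.1409], [0.4552, -0.1266], [0.4694, -0.1144]] [ 0.45549368 -0.12713421  0.03296695]
orange_tab 0.48 [[0.4103, 0.0547], [0.4577, 0.069], [0.4697, 0.0779]] [0.45277891 0.06835683 0.10547085]
```

Emit:
drive_tool:
  rows:
    - [0, 0.2, -6, 0, 0, 0, 0]
    - [0, 0.2, -6, 0, 0, 0, 0]
    - [0, 0.2, -6, 0, 0, 0, 0]
    - [0, 0.2, -4, 0, 0, 0, 0]
    - [0, 0, 0, 0, 0, 0, 0]

```text
time_s: 10.02
tcp_pos: [0.508, -0.0681, 0.0408]
ee_rot: [[0.029, -1.0, -0.0], [-1.0, -0.029, -0.0], [0.0, 0.0, -1.0]]
wrist_force: [-0.4, -0.4, 0.1]
gripper_width: 0.01
gripper_force: 0.0
```

Emit:
drive_tool:
  rows:
    - [0, 0, -1, 0, 0, 0, 0]
    - [0, 0, -1, 0, 0, 0, 0]
    - [0, 0, 0, 0, 0, 0, 0]

```text
time_s: 10.27
tcp_pos: [0.5081, -0.0692, 0.0409]
ee_rot: [[0.03, -1.0, -0.0], [-1.0, -0.03, -0.0], [0.0, 0.0, -1.0]]
wrist_force: [0.2, 0.2, 0.2]
gripper_width: 0.005
gripper_force: 0.0
```

Emit:
drive_tool:
  rows:
    - [0, 0, -1, 0, 0, 0, 0]
    - [0, 0, -1, 0, 0, 0, 0]
    - [0, 0, 0, 0, 0, 0, 0]

```text
time_s: 10.52
tcp_pos: [0.5081, -0.0711, 0.0409]
ee_rot: [[0.03, -1.0, 0.0], [-1.0, -0.03, 0.0], [0.0, -0.0, -1.0]]
wrist_force: [-0.2, 0.9, 0.3]
gripper_width: 0.009
gripper_force: 0.5
```

Emit:
drive_tool:
  rows:
    - [0, 0, -1, 0, 0, 0, 0]
    - [0, 0, -1, 0, 0, 0, 0]
    - [0, 0, 0, 0, 0, 0, 0]

```text
time_s: 10.77
tcp_pos: [0.5082, -0.0732, 0.0409]
ee_rot: [[0.03, -1.0, 0.0], [-1.0, -0.03, -0.0], [0.0, -0.0, -1.0]]
wrist_force: [0.6, 1.1, -0.3]
gripper_width: 0.006
gripper_force: 0.5
```

Emit:
drive_tool:
  rows:
    - [0, 0, -1, 0, 0, 0, 0]
    - [0, 0, -1, 0, 0, 0, 0]
    - [0, 0, 0, 0, 0, 0, 0]

```text
time_s: 11.02
tcp_pos: [0.5083, -0.0752, 0.0409]
ee_rot: [[0.03, -1.0, 0.0], [-1.0, -0.03, -0.0], [0.0, -0.0, -1.0]]
wrist_force: [0.6, -0.2, -0.1]
gripper_width: -0.002
gripper_force: 0.4
```

Emit:
drive_tool:
  rows:
    - [0, 0, -1, 0, 0, 0, 0]
    - [0, 0, -1, 0, 0, 0, 0]
    - [0, 0, 0, 0, 0, 0, 0]

```text
time_s: 11.27
tcp_pos: [0.5083, -0.0772, 0.0409]
ee_rot: [[0.03, -1.0, 0.0], [-1.0, -0.03, 0.0], [-0.0, -0.0, -1.0]]
wrist_force: [1.0, 1.0, -0.6]
gripper_width: 0.006
gripper_force: 0.5
```

Emit:
drive_tool:
  rows:
    - [0, 0, -1, 0, 0, 0, 0]
    - [0, 0, 0, 0, 0, 0, 0]

```text
time_s: 11.43
tcp_pos: [0.5083, -0.0778, 0.0409]
ee_rot: [[0.03, -1.0, 0.001], [-1.0, -0.03, 0.001], [-0.001, -0.001, -1.0]]
wrist_force: [0.3, 4.7, 0.4]
gripper_width: 0.005
gripper_force: 1.9
```

Resistance is rising, so the ball has reached the rib.

Emit:
drive_tool:
  rows:
    - [0, 0, -1, 0, 0, 0, 0]
    - [0, 0, 0, 0, 0, 0, 0]

```text
time_s: 11.6
tcp_pos: [0.5084, -0.0784, 0.041]
ee_rot: [[0.03, -1.0, 0.001], [-1.0, -0.03, 0.001], [-0.001, -0.001, -1.0]]
wrist_force: [1.0, 6.5, 0.8]
gripper_width: 0.004
gripper_force: 3.0
```

Emit:
drive_tool:
  rows:
    - [0, 0, -1, 0, 0, 0, 0]
    - [0, 0, 0, 0, 0, 0, 0]

```text
time_s: 11.77
tcp_pos: [0.5084, -0.0787, 0.041]
ee_rot: [[0.03, -1.0, 0.001], [-1.0, -0.03, 0.002], [-0.002, -0.001, -1.0]]
wrist_force: [-0.5, 9.7, 1.2]
gripper_width: 0.005
gripper_force: 4.9
```

Emit:
drive_tool:
  rows:
    - [0, 0, -1, 0, 0, 0, 0]
    - [0, 0, 0, 0, 0, 0, 0]

```text
time_s: 11.93
tcp_pos: [0.5084, -0.0789, 0.041]
ee_rot: [[0.03, -1.0, 0.001], [-1.0, -0.03, 0.003], [-0.003, -0.001, -1.0]]
wrist_force: [-0.5, 13.8, 2.0]
gripper_width: 0.006
gripper_force: 6.8
```

Emit:
drive_tool:
  rows:
    - [0, 0, -1, 0, 0, 0, 0]
    - [0, 0, 0, 0, 0, 0, 0]

```text
time_s: 12.1
tcp_pos: [0.5084, -0.0791, 0.041]
ee_rot: [[0.03, -1.0, 0.001], [-1.0, -0.03, 0.004], [-0.004, -0.002, -1.0]]
wrist_force: [-2.3, 17.1, 2.4]
gripper_width: 0.006
gripper_force: 8.7
```

```bash
python3 look.py; python3 - <<'E'
from h import *
a=[]
for n,(r,q) in dict(side=(150,250),top=(160,250)).items():
    c=capture(n); a.append(cv2.resize(c["frame"][r:r+100,q:q+100,::-1],(400,400),interpolation=cv2.INTER_CUBIC))
cv2.imwrite("pics/a4.png",np.hstack(a))
E
```

```text
t 12.1 [ 0.5084 -0.0791  0.041 ] [-2.3 17.1  2.4]
side finger lowest [0.051 0.052 0.053 0.053 0.054 0.054] y [-0.071  -0.068  -0.0648]
side fence y at x=.61 88 [-0.1161 -0.1091 -0.1049]
side blocktop 46 [[0.4842, -0.1283], [0.4975, -0.0894], [0.5313, -0.0661]]
top red 14 [ 0.5084 -0.1252  0.0791] 0.0854
top blocktop 80 [[0.4835, -0.1436], [0.5021, -0.1322], [0.5305, -0.0916]]
```

View pics/a4.png

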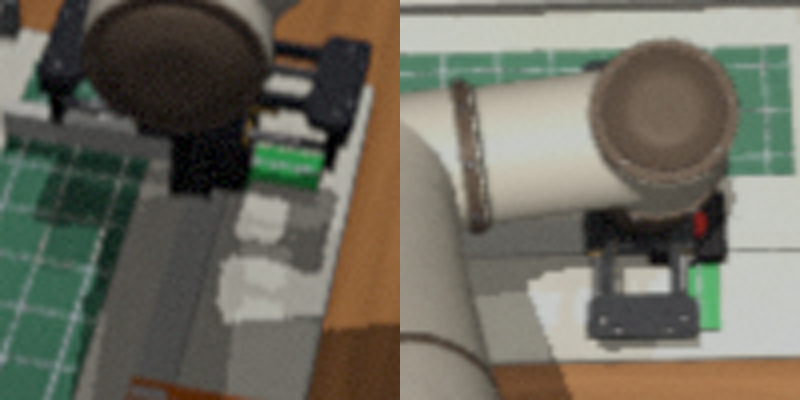

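The guide is about 8 mm short of the green tab, which puts it on the rib. Nothing else is blocking it: the button at (700,222) in the right half is free of the fingers. I'll carry on in small steps.

Emit:
drive_tool:
  rows:
    - [0, 0, -0.7, 0, 0, 0, 0]
    - [0, 0, 0, 0, 0, 0, 0]

```text
time_s: 12.47
tcp_pos: [0.5084, -0.0792, 0.041]
ee_rot: [[0.03, -1.0, 0.002], [-1.0, -0.03, 0.004], [-0.004, -0.002, -1.0]]
wrist_force: [-1.9, 21.2, 2.7]
gripper_width: 0.003
gripper_force: 10.1
```

Emit:
drive_tool:
  rows:
    - [0, 0, 0, 0, 0, 0, 0]
    - [0, 0, 0, 0, 0, 0, 0]

```text
time_s: 12.63
tcp_pos: [0.5084, -0.0793, 0.041]
ee_rot: [[0.03, -1.0, 0.002], [-1.0, -0.03, 0.004], [-0.004, -0.002, -1.0]]
wrist_force: [-2.6, 19.2, 3.2]
gripper_width: 0.004
gripper_force: 10.0
```

Emit:
drive_tool:
  rows:
    - [0, 0, -0.8, 0, 0, 0, 0]
    - [0, 0, 0, 0, 0, 0, 0]
    - [0, 0, 0, 0, 0, 0, 0]

```text
time_s: 12.88
tcp_pos: [0.5085, -0.0819, 0.041]
ee_rot: [[0.031, -1.0, 0.001], [-1.0, -0.031, 0.002], [-0.002, -0.001, -1.0]]
wrist_force: [-0.3, 7.9, 0.8]
gripper_width: 0.003
gripper_force: 4.0
```

It broke over the rib. I'll back the finger off a little so the guide can settle, then measure.

Emit:
drive_tool:
  rows:
    - [0, 0, 2, 0, 0, 0, 0]
    - [0, 0, 3, 0, 0, 0, 0]
    - [0, 0, 0, 0, 0, 0, 0]

```text
time_s: 13.13
tcp_pos: [0.5075, -0.0787, 0.0407]
ee_rot: [[0.03, -1.0, -0.001], [-1.0, -0.03, -0.001], [0.001, 0.001, -1.0]]
wrist_force: [0.1, -0.2, -0.5]
gripper_width: 0.011
gripper_force: 0.0
```

```bash
python3 look.py
```

```text
t 13.1333 [ 0.5075 -0.0787  0.0407] [ 0.1 -0.2 -0.5]
side finger lowest [0.052 0.052 0.053 0.054 0.054 0.055] y [-0.0704 -0.0673 -0.0641]
side fence y at x=.61 69 [-0.1178 -0.1106 -0.1077]
side blocktop 32 [[0.4846, -0.1295], [0.5019, -0.0787], [0.5302, -0.0635]]
top red 24 [ 0.5085 -0.1256  0.08  ] 0.0874
top blocktop 100 [[0.4831, -0.1464], [0.5016, -0.135], [0.5304, -0.0977]]
```

Emit:
drive_tool:
  rows:
    - [0, 0, 15, 0, 0, 0, 0]
    - [0, 0, 20, 20, 0, 0, 0]
    - [0, 0, 35, 20, 0, 0, 0]
    - [0, 0, 40, 20, 0, 0, 0]
    - [0, 0, 40, 0, 0, 0, 0]

```text
time_s: 13.65
tcp_pos: [0.5103, 0.0699, 0.1033]
ee_rot: [[0.029, -1.0, 0.007], [-1.0, -0.029, 0.002], [-0.001, -0.007, -1.0]]
wrist_force: [0.9, 0.4, 0.2]
gripper_width: -0.002
gripper_force: 0.0
```

Emit:
drive_tool:
  rows:
    - [0, 0, 25, 10, 0, 0, 0]
    - [0, 0, 0, 0, 0, 0, 0]

```text
time_s: 13.82
tcp_pos: [0.5098, 0.0975, 0.1115]
ee_rot: [[0.035, -0.999, 0.005], [-0.999, -0.035, 0.002], [-0.001, -0.005, -1.0]]
wrist_force: [0.1, 0.0, 1.1]
gripper_width: 0.007
gripper_force: 0.0
```

```bash
python3 look.py; python3 - <<'E'
from h import *
a=[]
for n,(r,q) in dict(side=(165,275),top=(195,290)).items():
    c=capture(n); a.append(cv2.resize(c["frame"][r:r+50,q:q+50,::-1],(400,400),interpolation=cv2.INTER_CUBIC))
    for l in("green_tab","guide"):
        for m in masks_of(l,c)[:1]:
            P=cloud(c,m["region"]); P=P[P[:,2]>.066] if l=="guide" else P[(P[:,2]>.026)&(P[:,0]<.475)]
            print(n,l,m["p"],len(P),P.mean(0).round(4),cv2.minAreaRect((P[:,:2]*1000).astype(np.float32)))
cv2.imwrite("pics/a5.png",np.hstack(a))
E
```

```text
t 13.8167 [0.5098 0.0975 0.1115] [0.1 0.  1.1]
side finger lowest [0.122 0.123 0.123 0.124 0.125 0.125] y [0.1062 0.1087 0.1114]
top red 65 [ 0.5081 -0.1196  0.08  ] 0.0867
top fence y at x=.61 63 [-0.1186 -0.1154 -0.1098]
top blocktop 216 [[0.4833, -0.1464], [0.5041, -0.1179], [0.5308, -0.0919]]
top green_tab 0.72 120 [ 0.4579 -0.1273  0.0331] ((457.2975769042969, -126.37165069580078), (34.99414825439453, 29.5926513671875), 0.46245309710502625)
top guide 0.63 291 [ 0.5063 -0.1176  0.0727] ((506.7394104003906, -117.63147735595703), (48.60862731933594, 52.42226791381836), 0.5811281800270081)
```

View pics/a5.png

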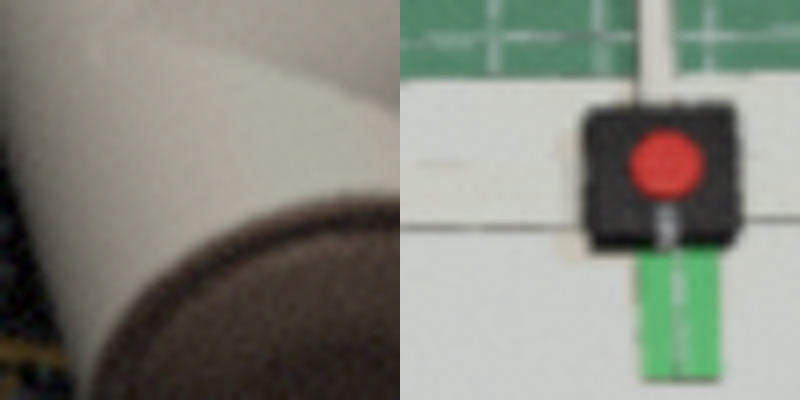

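In the top view, the guide's white line is at crop column 666 and the tab's line at 679, which puts the guide about 6 mm short on the rib. It hasn't clicked in yet, so I'll go back and finish the push.

Emit:
drive_tool:
  rows:
    - [0, 0, -36, 0, 0, 0, 0]
    - [0, 0, -36, 0, 0, 0, 0]
    - [0, 0, -36, -20, 0, 0, 0]
    - [0, -1, -30, -25, 0, 0, 0]
    - [0, 0, -10, -22, 0, 0, 0]

```text
time_s: 14.63
tcp_pos: [0.506, -0.058, 0.0416]
ee_rot: [[0.025, -1.0, -0.0], [-1.0, -0.025, 0.0], [-0.0, 0.0, -1.0]]
wrist_force: [-0.4, -0.2, -0.8]
gripper_width: 0.005
gripper_force: 0.0
```

Emit:
drive_tool:
  rows:
    - [0, 0, 0, 0, 0, 0, 0]
    - [0, 0, 0, 0, 0, 0, 0]
    - [0, 0, 0, 0, 0, 0, 0]

```text
time_s: 14.88
tcp_pos: [0.508, -0.0543, 0.0433]
ee_rot: [[0.03, -1.0, 0.002], [-1.0, -0.03, -0.0], [0.0, -0.002, -1.0]]
wrist_force: [0.2, 0.9, 0.1]
gripper_width: 0.008
gripper_force: 0.0
```

Emit:
drive_tool:
  rows:
    - [0, 0, -8, -2, 0, 0, 0]
    - [0, 0, -8, 0, 0, 0, 0]
    - [0, 0, -6, 0, 0, 0, 0]
    - [0, 0, -3, 0, 0, 0, 0]
    - [0, 0, 0, 0, 0, 0, 0]

```text
time_s: 15.3
tcp_pos: [0.5072, -0.0799, 0.0409]
ee_rot: [[0.029, -1.0, 0.001], [-1.0, -0.029, 0.0], [-0.0, -0.001, -1.0]]
wrist_force: [-0.5, -0.6, 0.2]
gripper_width: 0.005
gripper_force: 0.0
```

Emit:
drive_tool:
  rows:
    - [0, 0, -1.5, 0, 0, 0, 0]
    - [0, 0, -1, 0, 0, 0, 0]
    - [0, 0, 0, 0, 0, 0, 0]

```text
time_s: 15.55
tcp_pos: [0.5071, -0.0818, 0.0405]
ee_rot: [[0.03, -1.0, 0.0], [-1.0, -0.03, 0.0], [-0.0, -0.0, -1.0]]
wrist_force: [0.3, 0.1, -0.1]
gripper_width: 0.005
gripper_force: 0.0
```

Emit:
drive_tool:
  rows:
    - [0, 0, -1, 0, 0, 0, 0]
    - [0, 0, 0, 0, 0, 0, 0]

```text
time_s: 15.72
tcp_pos: [0.5072, -0.0821, 0.0405]
ee_rot: [[0.03, -1.0, 0.0], [-1.0, -0.03, 0.001], [-0.001, -0.0, -1.0]]
wrist_force: [-0.4, 3.9, 1.6]
gripper_width: 0.004
gripper_force: 2.0
```

Emit:
drive_tool:
  rows:
    - [0, 0, -1, 0, 0, 0, 0]
    - [0, 0, 0, 0, 0, 0, 0]

```text
time_s: 15.88
tcp_pos: [0.5071, -0.0833, 0.0405]
ee_rot: [[0.031, -1.0, 0.0], [-1.0, -0.031, 0.0], [-0.0, -0.0, -1.0]]
wrist_force: [-1.0, 1.9, 0.3]
gripper_width: -0.001
gripper_force: 0.8
```

Emit:
drive_tool:
  rows:
    - [0, 0, -0.7, 0, 0, 0, 0]
    - [0, 0, 0, 0, 0, 0, 0]

```text
time_s: 16.05
tcp_pos: [0.5072, -0.084, 0.0405]
ee_rot: [[0.03, -1.0, 0.0], [-1.0, -0.03, 0.001], [-0.001, -0.0, -1.0]]
wrist_force: [-0.3, 4.7, 0.5]
gripper_width: 0.004
gripper_force: 2.4
```

Emit:
drive_tool:
  rows:
    - [0, 0, -0.7, 0, 0, 0, 0]
    - [0, 0, 0, 0, 0, 0, 0]

```text
time_s: 16.22
tcp_pos: [0.5071, -0.0854, 0.0405]
ee_rot: [[0.03, -1.0, -0.0], [-1.0, -0.03, -0.0], [0.0, 0.0, -1.0]]
wrist_force: [-0.3, -0.6, -0.9]
gripper_width: 0.007
gripper_force: 0.0
```

Emit:
drive_tool:
  rows:
    - [0, 0, -0.8, 0, 0, 0, 0]
    - [0, 0, 0, 0, 0, 0, 0]

```text
time_s: 16.38
tcp_pos: [0.5069, -0.0865, 0.0404]
ee_rot: [[0.03, -1.0, -0.0], [-1.0, -0.03, -0.0], [0.0, 0.0, -1.0]]
wrist_force: [-0.2, 0.1, -0.3]
gripper_width: 0.004
gripper_force: 0.0
```

Emit:
drive_tool:
  rows:
    - [0, 0, -0.7, 0, 0, 0, 0]
    - [0, 0, 0, 0, 0, 0, 0]

```text
time_s: 16.55
tcp_pos: [0.507, -0.0871, 0.0404]
ee_rot: [[0.03, -1.0, -0.0], [-1.0, -0.03, -0.0], [0.0, 0.0, -1.0]]
wrist_force: [-0.8, -0.5, -0.0]
gripper_width: 0.004
gripper_force: 0.0
```

```bash
python3 look.py
```

```text
t 16.55 [ 0.507  -0.0871  0.0404] [-0.8 -0.5 -0. ]
side finger lowest [0.051 0.051 0.051 0.052 0.052 0.053] y [-0.0802 -0.0757 -0.0731]
side fence y at x=.61 76 [-0.1247 -0.1186 -0.1154]
side blocktop 38 [[0.4852, -0.1031], [0.5042, -0.0808], [0.5335, -0.0732]]
top red 17 [ 0.5085 -0.1339  0.0797] 0.0899
top blocktop 87 [[0.4834, -0.1522], [0.5052, -0.1434], [0.5305, -0.1057]]
```

Resistance has vanished and the finger is no longer touching the guide. I'll back away for a clear view.

Emit:
drive_tool:
  rows:
    - [0, 0, 15, 0, 0, 0, 0]
    - [0, 0, 20, 20, 0, 0, 0]
    - [0, 0, 35, 20, 0, 0, 0]
    - [0, 0, 40, 20, 0, 0, 0]
    - [0, 0, 40, 10, 0, 0, 0]

```text
time_s: 17.07
tcp_pos: [0.508, 0.0618, 0.1114]
ee_rot: [[0.029, -1.0, 0.003], [-1.0, -0.029, 0.001], [-0.001, -0.003, -1.0]]
wrist_force: [2.1, 0.0, 0.4]
gripper_width: 0.006
gripper_force: 0.0
```

Emit:
drive_tool:
  rows:
    - [0, 0, 30, 0, 0, 0, 0]
    - [0, 0, 0, 0, 0, 0, 0]

```text
time_s: 17.23
tcp_pos: [0.5084, 0.0952, 0.1105]
ee_rot: [[0.036, -0.999, 0.004], [-0.999, -0.036, 0.002], [-0.002, -0.004, -1.0]]
wrist_force: [-0.5, -0.8, -0.1]
gripper_width: 0.008
gripper_force: 0.0
```

```bash
python3 look.py; python3 - <<'E'
from h import *
c=capture("top"); cv2.imwrite("pics/a6.png",cv2.resize(c["frame"][195:245,290:340,::-1],(400,400),interpolation=cv2.INTER_CUBIC))
for l in("green_tab","guide","lock_top"):
    for m in masks_of(l,c)[:1]:
        P=cloud(c,m["region"]); P=P[(P[:,2]>.026)&(P[:,0]<.475)] if l=="green_tab" else P[P[:,2]>.066] 
        print(l,m["p"],len(P),P.mean(0).round(4),cv2.minAreaRect((P[:,:2]*1000).astype(np.float32)))
E
```

```text
t 17.2333 [0.5084 0.0952 0.1105] [-0.5 -0.8 -0.1]
side finger lowest [0.119 0.12  0.121 0.123 0.123 0.124] y [0.1036 0.1067 0.109 ]
top red 67 [ 0.5078 -0.1252  0.0794] 0.0884
top fence y at x=.61 71 [-0.1247 -0.1213 -0.1156]
top blocktop 229 [[0.4838, -0.1522], [0.5049, -0.1261], [0.5308, -0.0977]]
green_tab 0.5 121 [ 0.4578 -0.1271  0.0329] ((457.5589294433594, -126.4484634399414), (35.04476547241211, 29.69335174560547), 0.9344170689582825)
guide 0.92 299 [ 0.5072 -0.1245  0.0725] ((544.7007446289062, -124.63862609863281), (126.35456085205078, 54.644317626953125), 0.4958423376083374)
lock_top 0.6 462 [ 0.5586 -0.0385  0.0829] ((554.1635131835938, -24.664871215820312), (377.9971618652344, 286.9085388183594), 89.78445434570312)
```

View pics/a6.png

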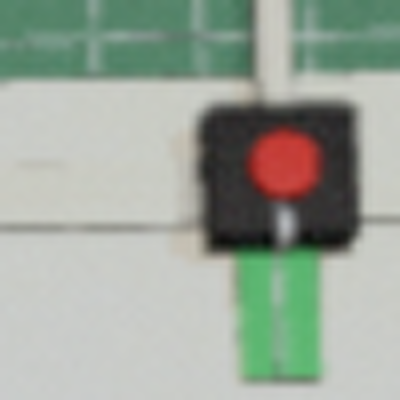

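The guide's white line is at crop column 286 and the tab's at 279, about what parallax gives for a centred guide. In depth, the button is at y = -0.1252 and the detent at about -0.125, so it has clicked in. Next I'll move over the button and press it.

Emit:
drive_tool:
  rows:
    - [0, 0, -38, 0, 0, 0, 0]
    - [0, 0, -38, 0, 0, 0, 0]
    - [0, 0, -38, 0, 0, 0, 0]
    - [0, 0, -38, 0, 0, 0, 0]
    - [0, 0, -38, 0, 0, 0, 0]

```text
time_s: 17.95
tcp_pos: [0.5063, -0.1022, 0.109]
ee_rot: [[0.029, -1.0, -0.0], [-1.0, -0.029, -0.0], [0.0, 0.0, -1.0]]
wrist_force: [0.1, -0.1, -0.3]
gripper_width: 0.006
gripper_force: 0.0
```

Emit:
drive_tool:
  rows:
    - [0, 0, -30, 0, 0, 0, 0]
    - [0, 0, 0, -15, 0, 0, 0]
    - [0, 0, 0, -10, 0, 0, 0]
    - [0, 0, 0, 0, 0, 0, 0]
    - [0, 0, 0, 0, 0, 0, 0]

```text
time_s: 18.37
tcp_pos: [0.5062, -0.1296, 0.0833]
ee_rot: [[0.03, -1.0, -0.002], [-1.0, -0.03, -0.0], [0.0, 0.002, -1.0]]
wrist_force: [-0.3, -0.3, 0.4]
gripper_width: 0.005
gripper_force: 0.0
```

Emit:
drive_tool:
  rows:
    - [0, 1, 4, -5, 0, 0, 0]
    - [0, 0, 0, -5, 0, 0, 0]
    - [0, 0, 0, 0, 0, 0, 0]

```text
time_s: 18.62
tcp_pos: [0.5077, -0.1245, 0.0734]
ee_rot: [[0.031, -1.0, -0.001], [-1.0, -0.031, 0.0], [-0.0, 0.001, -1.0]]
wrist_force: [-0.7, -0.2, 0.5]
gripper_width: 0.005
gripper_force: 0.0
```

Emit:
drive_tool:
  rows:
    - [0, 0, 0, -2, 0, 0, 0]
    - [0, 0, 0, -2, 0, 0, 0]
    - [0, 0, 0, 0, 0, 0, 0]

```text
time_s: 18.87
tcp_pos: [0.5081, -0.1252, 0.0699]
ee_rot: [[0.03, -1.0, -0.0], [-1.0, -0.03, 0.0], [-0.0, 0.0, -1.0]]
wrist_force: [0.3, 0.2, 0.9]
gripper_width: 0.002
gripper_force: 0.0
```

Emit:
drive_tool:
  rows:
    - [0, 0, 0, -2, 0, 0, 0]
    - [0, 0, 0, -2, 0, 0, 0]
    - [0, 0, 0, 0, 0, 0, 0]

```text
time_s: 19.12
tcp_pos: [0.5083, -0.1254, 0.0661]
ee_rot: [[0.03, -1.0, 0.0], [-1.0, -0.03, 0.0], [-0.0, -0.0, -1.0]]
wrist_force: [0.6, 0.5, 0.5]
gripper_width: 0.006
gripper_force: 0.2
```

Emit:
drive_tool:
  rows:
    - [0, 0, 0, -1, 0, 0, 0]
    - [0, 0, 0, -1, 0, 0, 0]
    - [0, 0, 0, 0, 0, 0, 0]

```text
time_s: 19.37
tcp_pos: [0.5083, -0.1255, 0.0641]
ee_rot: [[0.03, -1.0, 0.0], [-1.0, -0.03, 0.0], [-0.0, -0.0, -1.0]]
wrist_force: [-0.5, 1.5, 0.9]
gripper_width: 0.005
gripper_force: 0.8
```

Emit:
drive_tool:
  rows:
    - [0, 0, 0, -1, 0, 0, 0]
    - [0, 0, 0, -1, 0, 0, 0]
    - [0, 0, 0, 0, 0, 0, 0]

```text
time_s: 19.62
tcp_pos: [0.5083, -0.1255, 0.0627]
ee_rot: [[0.03, -1.0, 0.0], [-1.0, -0.03, -0.0], [0.0, -0.0, -1.0]]
wrist_force: [-2.3, 1.8, 7.1]
gripper_width: 0.008
gripper_force: 3.2
```

Emit:
drive_tool:
  rows:
    - [0, 0, 0, -1, 0, 0, 0]
    - [0, 0, 0, -1, 0, 0, 0]
    - [0, 0, 0, 0, 0, 0, 0]

```text
time_s: 19.87
tcp_pos: [0.5083, -0.1256, 0.0625]
ee_rot: [[0.031, -1.0, 0.001], [-1.0, -0.031, -0.001], [0.001, -0.001, -1.0]]
wrist_force: [-5.4, 3.1, 17.5]
gripper_width: 0.003
gripper_force: 8.7
```

The button bottomed out at a TCP z of about 0.0625, with the force rising steeply. I'll lift straight off and check.

Emit:
drive_tool:
  rows:
    - [0, 0, 0, 5, 0, 0, 0]
    - [0, 0, 0, 12, 0, 0, 0]
    - [0, 0, 0, 30, 0, 0, 0]
    - [0, 0, 40, 10, 0, 0, 0]
    - [0, 0, 40, 0, 0, 0, 0]

```text
time_s: 20.28
tcp_pos: [0.5099, -0.046, 0.1196]
ee_rot: [[0.026, -1.0, 0.006], [-1.0, -0.026, 0.0], [-0.0, -0.006, -1.0]]
wrist_force: [-0.3, 0.5, 0.2]
gripper_width: 0.005
gripper_force: 0.0
```

Emit:
drive_tool:
  rows:
    - [0, 0, 40, 0, 0, 0, 0]
    - [0, 0, 40, 0, 0, 0, 0]
    - [0, 0, 40, 0, 0, 0, 0]
    - [0, 0, 0, 0, 0, 0, 0]
    - [0, 0, 0, 0, 0, 0, 0]

```text
time_s: 20.7
tcp_pos: [0.5078, 0.0763, 0.1166]
ee_rot: [[0.034, -0.999, -0.001], [-0.999, -0.034, -0.0], [0.0, 0.001, -1.0]]
wrist_force: [-0.2, -0.1, -0.5]
gripper_width: 0.005
gripper_force: 0.0
```

```bash
python3 look.py; python3 - <<'E'
from h import *
c=capture("top"); cv2.imwrite("pics/a7.png",cv2.resize(c["frame"][130:270,200:380,::-1],None,fx=4,fy=4,interpolation=cv2.INTER_CUBIC))
E
```

```text
t 20.7 [0.5078 0.0763 0.1166] [-0.2 -0.1 -0.5]
side finger lowest [0.038 0.128 0.128 0.129 0.13  0.13 ] y [0.0847 0.0874 0.0895]
top red 61 [ 0.509  -0.126   0.0729] 0.0808
top finger lowest [0.04  0.041 0.044] y [0.0869 0.0869 0.0918]
top fence y at x=.61 73 [-0.1247 -0.1213 -0.1158]
top blocktop 263 [[0.4835, -0.1521], [0.507, -0.1259], [0.5308, -0.0977]]
```

View pics/a7.png

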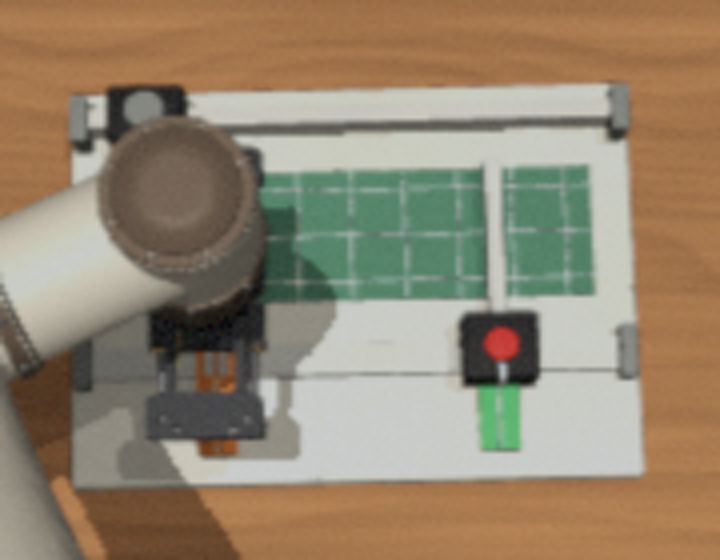

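The guide sits on the green tab at (500,345)–(500,415) in the crop. The button top has dropped from 0.0797 to 0.0729 m, which is full travel to within the depth noise. The robot is clear of everything, so I'll hand in.

```bash
python3 -c "
from station import *
print(finish_job())"
```

```text
the job is handed in; nothing more can be done
None
```

The guide is clicked into the green detent and its red button pressed fully down; pushing it over the rib took about 20 N rather than the expected 14 N, and the job is handed in with the robot clear (no verdict was returned).

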